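# Hold the gimbal pin through both bushings of a thruster bracket

### The arm

A 6-joint arm with a two-finger parallel gripper is mounted at the origin on the work surface. World frame = base frame: x ahead of the robot, y to its left, z up, the work surface at z = 0. Lengths are in mm, angles in rad, forces in N, time in s.
With the tool pointing down it reaches from about 350 to 925 mm from the base axis. Payload 6.4 kg.
Tool frame: the origin (TCP) lies midway between the tips of the shut fingers; the grasp point (between the pads) lies 19 mm behind it (bot.grip_depth is the z of the grasp point in the tool frame, in mm); z points along the fingers, y is the direction in which the jaws open and shut (so a half turn about z gives the same grasp; the last joint's range is limited). The gripper opens to 85 mm and grips with 20 to 120 N. Pads are 22 mm wide; open, the fingers measure 114 mm over their backs; the gripper's body (76 mm by 85 mm) begins 54 mm behind the grasp point. The pads swing forward as they close: fully open they stand 13 mm farther back than shut.
Start: joints at [-1.438, 0.245, 1.558, -0, 1.339, -0.174], TCP at [196.311, -619.658, 231.29] pointing down, gripper open.
Joint ranges: [-3.13, 3.13], [-1.02, 2.26], [0.13, 2.54], [-0.95, 4.09], [0.21, 2.88], [-2.74, 2.74]. Speed limits (rad/s): [2.57, 2.57, 3.14, 3.14, 3.14, 3.14].

### API

Orientations are given as a unit quaternion [w, x, y, z].
In Python, from cell import bot gives the robot as it stands. The module is installed in compiled form; this text tells all that it offers.
- The arm moves only by the shell command python3 -m pendant 'ROWS' [FORCE]. ROWS is JSON, a list of rows, each a list of 3 entries, a list of its own where there are three numbers: the finger opening in mm, from 0 to 85.4, then the shift along the world's x, y, z in mm, then the turn, a rotation vector about the world's x, y, z in rad. A call has 1 to 10 rows; each row shifts and turns the commanded pose from where the row before left it; what a row does not reach is not made up. A row lasts 1/10 s, in which the tool goes at most 50 mm and 8.59 degrees, less where a joint would pass 70% of its speed; a pose out of reach is approached as far as the arm can. A call is refused whole if a number of a shift passes 50 or a number of a turn 0.15, either way. A call with a gripper value outside its range is refused whole. The fingers move at their own pace and stop on an object; FORCE is the grip in N (left out, the last holds). Time passes only in rows, so rows that do not move let the fingers close. It gives the time, the measured TCP pose, the force and the opening at its end, in the units of the state.
- bot.observe(): the state, without advancing time (a new reading comes with each control period).
- bot.camera(name): name is "side" or "top"; returns the picture (400x640x3 uint8, red, green, blue); there is no depth.
- bot.camera_info(name): a dict with "mtx" (3x3 intrinsics, pixels), "distortion" ([k1, k2, p1, p2, k3] as OpenCV has them; the pictures are not rectified), "world_from_camera" (4x4, takes a point from camera to world coordinates). Camera axes: x right, y down, z forward; pixel columns grow to the right and rows downward; lengths in mm; the calibration is good to about 2 mm. A picture is of the moment at which its call begins. camera_info takes no time and is no camera call.
- bot.job_done(): hands the job in, once; it reports no verdict.
The state is a dict: "time_s": time; "joint_pos": joint angles; "joint_vel": joint speeds; "joint_torque": joint torques, N m; "tcp_pos": TCP position; "tool_rot": TCP orientation; "ft_force": force on the tool from outside, world axes, zero at the start; "moment": the same for the moment, N m; "width": finger opening in mm.
Only numpy, scipy, OpenCV 4.12 (cv2) and the standard library are available. Lean on these libraries where they do the work, as an engineer would, in place of code of your own. Each camera call takes 0.05 s, during which the arm holds its last target.

### The job

Take the red-headed pin out of the rack and lower it, nose first, through the upper and then the lower bushing of the blue bracket beside the small thruster. Stop when the black groove near its nose is completely below the lower bushing while its collar is still clear of the upper one, and finish still holding the pin there by its head, steady, so that a colleague can clip the retaining ring on. Leave everything else where it is.

Things in the scene. Friction and masses are not known exactly. Their poses are not given: they have to be found in the camera images.
- pin: Steel pin with a red head, 153 mm long, about 110 g. Origin at the nose tip (lowest point), z along it to the head. From the tip: cone 0-10 mm (diameter 4 to 10), black groove 11-16, shaft of diameter 10 up to 110, collar of diameter 20 at 110-115, red head of diameter 16 at 115-153. It starts hanging upright by its collar in a rack hole, head above the plate; it lifts straight out.
- pin_head (a point): Middle of the red head, where to grip: on the pin's axis, 134 mm above its tip, 19 mm above the collar's top face and 19 mm below the head's top.
- mount: Fixed base plate (170 x 100 x 12 mm) with a small thruster (dark bell, copper chamber) and a blue bracket of two lugs, 12 mm thick. Origin on the table under the vertical axis of the bushings, z up. The thruster stands towards -x: axis 80 mm off, chamber 40 mm across; a web 26-34 mm off joins the lugs. Lugs are 36 mm wide and end 26 mm off at +x. Nothing is higher than 135 mm.
- upper_bushing (a point): Centre of the mouth of the upper bushing (brass lip, straight vertical bore of diameter 12.5 mm, 12 mm long), on the upper lug's top face, 135 mm above the table; the lug's underside is at 123 mm.
- lower_bushing (a point): Centre of the lower bushing (bore of diameter 12.5 mm, 12 mm long) at the underside of the lower lug, 65 mm above the table, exactly below the upper bushing; the lower lug's top face is at 77 mm. The base plate's top, 12 mm above the table, lies below it.
- rack: Fixed pin rack, white top plate on grey ends. Origin on the table under its centre; 60 mm along x, 210 mm along y, top face 125 mm above the table. Through-holes of diameter 12 mm at y = -70, 0 and 70 mm (x = 0), a pin in each; which pin is where varies. Rack and mount stand left and right of the middle, either way round.
- green_pin: Bystander: pin with a green head in the rack, same shape as the red one with an 8 mm shaft, its head reaching 168 mm above the table. Origin at its tip. Leave it.
- blue_pin: Bystander: pin with a blue head in the rack, same shape as the red one with an 8 mm shaft, its head reaching 168 mm above the table. Origin at its tip. Leave it.
- thruster_a: Bystander: loose thruster standing mouth down on the left, 200 mm tall, 92 mm across the bell. Origin at the centre of its underside.
- thruster_b: Bystander: loose thruster like thruster_a, on the right.
- cap: Bystander: red flanged protective cap on the table, 40 mm across, 30 mm tall. Origin at the centre of its underside.
- flange: Bystander: small round aluminium flange with a dark boss, 70 mm across, 22 mm tall. Origin at the centre of its underside.
- jar: Bystander: small amber jar with a white lid, 50 mm across, 70 mm tall. Origin at the centre of its underside.
- driver: Bystander: yellow-handled screwdriver lying on the table, 170 mm long. Origin under its middle, x along it.
There are look-alikes about, which are no part of the job. What is shaped like the mount but green is not meant.

How it is judged (in metres and radians):
On the way, in this order (a step that is already met when the one before it is completed fails the run):
1. the red pin is lifted out of the rack in the fingers (height (world z) of pin above 0.126 m and contact force between the fingers and pin above 1 N), for 0.1 s.
2. the held pin's tip has come through the upper bushing (x of pin in the frame of mount between -0.006 and 0.006 m and y of pin in the frame of mount between -0.006 and 0.006 m and angle between pin's own z axis and vertical below 0.12 rad and contact force between the fingers and pin above 1 N and z of pin in the frame of mount below 0.121 m), for 0.05 s.
3. the held pin's groove has come out below the lower bushing (x of pin in the frame of mount between -0.006 and 0.006 m and y of pin in the frame of mount between -0.006 and 0.006 m and angle between pin's own z axis and vertical below 0.12 rad and contact force between the fingers and pin above 1 N and z of pin in the frame of mount below 0.049 m), for 0.1 s.
At the end, for the whole second after the job is handed in: Red pin upright (within 0.12 rad), gripped by the fingers (over 1 N) and still (under 20 mm/s), its tip within 6 mm in x and y of the bushing axis and 16 to 38 mm below the lower lug: groove wholly out, collar (which lands at 40 mm) at least 2 mm clear (all of step 3 and z of pin in the frame of mount above 0.027 m and linear speed of pin below 0.02 m/s); the arm keeps its last pose, push and grip.
It fails at once if another pin was displaced by more than 30 mm (distance of any of green_pin, blue_pin from where it was at the start of the episode above 0.03 m).
It fails at once if a loose thruster was displaced by more than 30 mm (distance of any of thruster_a, thruster_b from where it was at the start of the episode above 0.03 m).
It fails at once if the cap, flange, jar or screwdriver was displaced by more than 30 mm (distance of any of cap, flange, jar, driver from where it was at the start of the episode above 0.03 m).
It also fails if it takes over 45 s, if anything falls off the work surface, if the arm or the gripper's body presses on something with over 40 N, if the wrist force passes 120 N, or if a joint passes its speed limit or range.

## Working session

There is one attempt and no reset: what is moved stays moved. The work goes in short steps, Python scripts to look and compute and a shell command to move; the robot and the scene stay as the last step left them, time stands still between calls to the robot, and variables do not carry over. Pictures are saved under pics/ and viewed, and the job is handed in when it is done.

```bash
mkdir -p pics; python3 - <<'E'
from cell import bot
import cv2, numpy as np
for n in("side","top"):
    im=bot.camera(n); cv2.imwrite(f"pics/{n}0.png",im[:,:,::-1]); i=bot.camera_info(n); print(n,np.round(i["mtx"],1).tolist(),i["distortion"],np.round(i["world_from_camera"],3).tolist())
s=bot.observe(); print(s)
E
```

```text
side [[382.6, 0.0, 323.1], [0.0, 382.6, 204.6], [0.0, 0.0, 1.0]] [0.01056858 0.         0.         0.         0.        ] [[-0.935, -0.16, 0.316, 246.961], [-0.353, 0.485, -0.8, 757.045], [-0.025, -0.86, -0.51, 619.149], [0.0, 0.0, 0.0, 1.0]]
top [[389.2, 0.0, 315.9], [0.0, 389.2, 202.0], [0.0, 0.0, 1.0]] [0.01459934 0.         0.         0.         0.        ] [[-0.018, -0.987, 0.158, 370.059], [-1.0, 0.017, -0.009, -16.228], [0.006, -0.159, -0.987, 1401.935], [0.0, 0.0, 0.0, 1.0]]
{'time_s': 0.1, 'joint_pos': array([-1.43806338e+00,  2.45728890e-01,  1.55888740e+00, -1.56081549e-05,
        1.33868137e+00, -1.74090225e-01]), 'joint_vel': array([-0.00018926, -0.00140912, -0.00451796, -0.00274123, -0.00103552,
        0.00015   ]), 'joint_torque': array([-1.69538330e-04, -4.30670464e+01, -3.27130008e+01, -1.12464650e-04,
        2.83099718e-03, -4.70986450e-06]), 'tcp_pos': array([ 196.26224328, -619.14440291,  230.30285672]), 'tool_rot': array([-8.52474845e-04,  9.88254869e-01,  1.52812259e-01,  1.00356533e-05]), 'ft_force': array([ 0.16956006,  0.31285255, -0.14582152]), 'moment': array([-0.01301163,  0.0794934 ,  0.00898554]), 'width': 85.08312397101345}
```

View pics/side0.png

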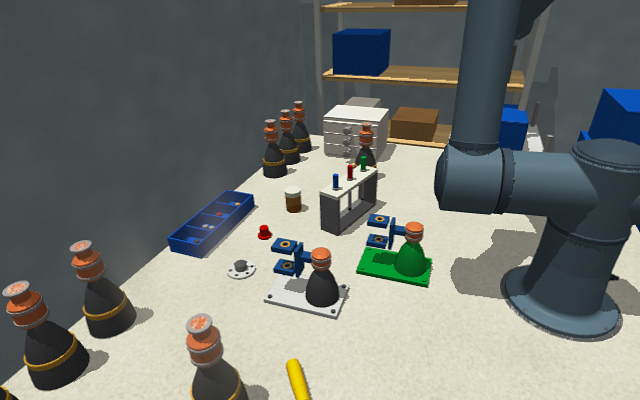

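View pics/top0.png

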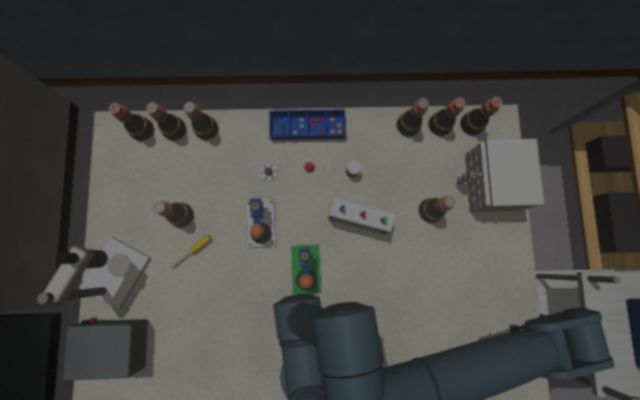

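The red thing wanted is the pin head at side (350,172) / top (363,214). It could be confused with the red cap at side (264,232) / top (309,167), or the red bits in the tray at top (320,125). The mount wanted is the white-plated one at side (307,280) / top (258,222), and the green-plated one at side (395,250) / top (306,270) is the look-alike. Next I'll check the choice in close crops.

```bash
python3 - <<'E'
import cv2, numpy as np
s=cv2.imread("pics/side0.png"); t=cv2.imread("pics/top0.png")
a=cv2.resize(s[145:235,310:390],None,fx=5,fy=5,interpolation=cv2.INTER_CUBIC)
b=cv2.resize(s[230:320,260:350],None,fx=5,fy=5,interpolation=cv2.INTER_CUBIC)[:450,:400]
c=np.hstack([a,b]);print(c.shape);cv2.imwrite("pics/c_side.png",c)
a=cv2.resize(t[190:245,320:400],None,fx=5,fy=5,interpolation=cv2.INTER_CUBIC)
b=cv2.resize(t[190:245,230:310],None,fx=5,fy=5,interpolation=cv2.INTER_CUBIC)
c=np.clip(np.hstack([a,b]).astype(float)*1.6,0,255);cv2.imwrite("pics/c_top.png",c)
E
```

```text
(450, 800, 3)[ WARN:0@0.098] global loadsave.cpp:1063 imwrite_ Unsupported depth image for selected encoder is fallbacked to CV_8U.
```

View pics/c_side.png

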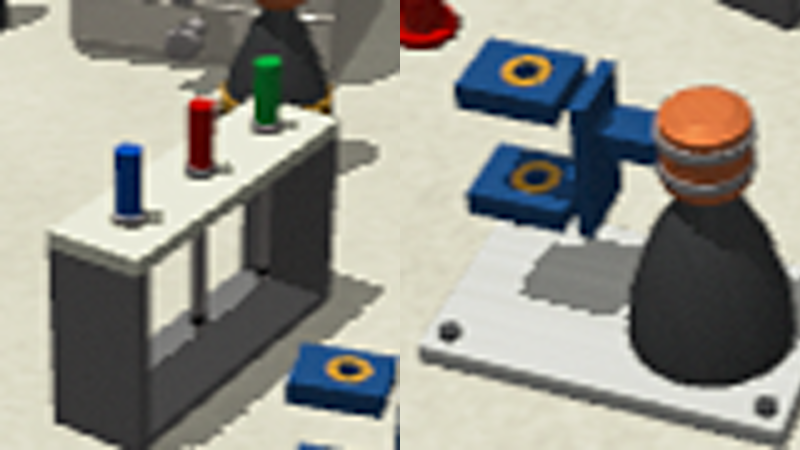

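View pics/c_top.png

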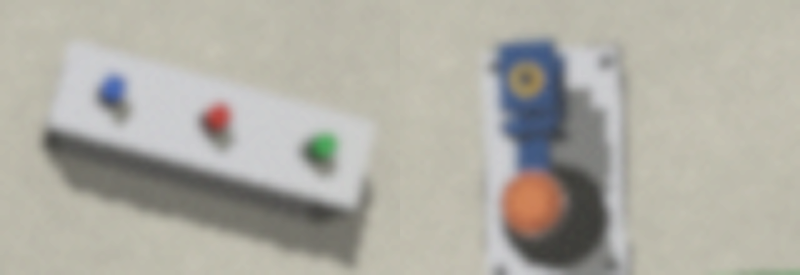

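```bash
cat > h.py <<'E'
import cv2, numpy as np
from cell import bot
def load(p): return cv2.imread(p)[:,:,::-1]
I={n:bot.camera_info(n) for n in("side","top")}
def ray(n,uv):
    i=I[n];K=np.array(i["mtx"]);D=np.array(i["distortion"],float);T=np.array(i["world_from_camera"])
    p=cv2.undistortPoints(np.array([[uv]],float),K,D)[0,0]
    d=T[:3,:3]@np.array([p[0],p[1],1]);return T[:3,3],d/np.linalg.norm(d)
def proj(n,P):
    i=I[n];T=np.linalg.inv(np.array(i["world_from_camera"]))
    return cv2.projectPoints(np.array([P],float),cv2.Rodrigues(T[:3,:3])[0],T[:3,3],np.array(i["mtx"]),np.array(i["distortion"],float))[0][0,0]
def onz(n,uv,z):
    o,d=ray(n,uv);return o+d*(z-o[2])/d[2]
def tri(uvs,uvt):
    A=np.zeros((3,3));b=np.zeros(3);R=[]
    for n,uv in(("side",uvs),("top",uvt)):
        o,d=ray(n,uv);M=np.eye(3)-np.outer(d,d);A+=M;b+=M@o;R.append((o,d))
    X=np.linalg.solve(A,b);g=[np.linalg.norm(np.cross(X-o,d)) for o,d in R];return X,sum(g)
def cent(im,roi,w):
    x0,y0,x1,y1=roi;c=im[y0:y1,x0:x1].astype(float);W=w(c);v,u=np.mgrid[y0:y1,x0:x1]
    return np.array([(W*u).sum(),(W*v).sum()])/W.sum(),W.sum()
def sat(ch,o,lo):  # soft weight by chroma
    return lambda c:np.clip((c[...,ch]-np.max(c[...,o],axis=-1)) -lo,0,None)
def red(c): return np.clip(c[...,0]-np.maximum(c[...,1],c[...,2])-25,0,40)
def gre(c): return np.clip(c[...,1]-np.maximum(c[...,0],c[...,2])-20,0,40)
def blu(c): return np.clip(c[...,2]-np.maximum(c[...,1],c[...,0])-25,0,40)
def brass(c): return np.clip(c[...,0]-c[...,2]-30,0,60)*(c[...,1]>0.55*c[...,0])
E
python3 - <<'E'
from h import *
s=load("pics/side0.png");t=load("pics/top0.png")
np.set_printoptions(precision=2,suppress=True)
for nm,f,rs,rt in(("red",red,(344,160,358,184),(355,206,372,222)),("blue",blu,(328,170,342,192),(336,201,351,216)),("green",gre,(356,152,370,174),(375,212,394,228))):
    a,wa=cent(s,rs,f);b,wb=cent(t,rt,f);X,g=tri(a,b);print(nm,a,b,wa,wb,X,g,onz("side",a,149)[:2],onz("top",b,149)[:2])
a,wa=cent(s,(272,236,300,252),brass);b,wb=cent(t,(248,198,262,213),brass);X,g=tri(a,b);print("ub",a,b,wa,wb,X,g,onz("side",a,135)[:2],onz("top",b,135)[:2])
a,wa=cent(s,(270,256,296,274),brass);print("lb",a,wa,onz("side",a,77))
print(proj("top",[196.3,-619,230]),proj("side",[196.3,-619,230]))
E
```

```text
red [349.83 170.64] [363.21 212.92] 2558.0 383.0 [ 532.79 -180.65  149.08] 0.31161142036677186 [ 533.  -180.8] [ 532.65 -180.7 ]
blue [335.05 179.45] [342.13 207.2 ] 1461.0 119.0 [ 552.83 -112.43  151.05] 1.1029654896193657 [ 554.74 -116.21] [ 552.59 -112.73]
green [362.74 161.84] [384.43 218.65] 1982.0 193.0 [ 513.49 -248.52  149.45] 1.533514604412144 [ 514.52 -249.42] [ 512.79 -248.76]
ub [284.89 243.51] [256.21 206.21] 1900.0 28.0 [565.96 170.16 131.91] 5.847346091458403 [566.97 174.22] [562.72 168.62]
lb [286.8  265.02] 1347.0 [566.79 175.04  77.  ]
[522.19 321.74] [485.4  107.73]
```

The crops confirm it. The red head is in the middle hole, side (350,171) / top (363,213), and the blue-lugged bracket on the white plate has its brass ring at side (285,243) / top (256,206). The red head triangulates to (533,-181,149), and the rays miss by 0.3 mm. The jaws should open across the rack, which means a turn of about +0.98 rad.

```bash
python3 -m pendant '[[85,[0,0,40],[0,0,0]],[85,[0,10,40],[0,0,0]],[85,[20,30,0],[0,0,0.14]],[85,[25,35,0],[0,0,0.14]],[85,[25,35,0],[0,0,0.14]],[85,[25,35,0],[0,0,0.14]],[85,[25,35,0],[0,0,0.14]],[85,[25,35,0],[0,0,0.14]],[85,[25,35,0],[0,0,0.14]],[85,[25,35,0],[0,0,0]]]'
```

```text
time_s: 1.1
tcp_pos: [391.9, -332.9, 310.9]
tool_rot: [-0.0, 0.799, 0.601, 0.0]
ft_force: [-0.3, 0.6, 0.5]
width: 84.9
```

```bash
python3 -m pendant '[[85,[30,32,0],[0,0,0]],[85,[35,35,0],[0,0,0]],[85,[35,35,0],[0,0,0]],[85,[30,30,0],[0,0,0]],[85,[10,19,-20],[0,0,0]],[85,[0,0,-30],[0,0,0]],[85,[0,0,-30],[0,0,0]],[85,[0,0,0],[0,0,0]],[85,[0,0,0],[0,0,0]]]'
python3 - <<'E'
from h import *
np.set_printoptions(precision=2,suppress=True)
s=bot.camera("side");t=bot.camera("top");print(bot.observe()["tcp_pos"])
cv2.imwrite("pics/s1.png",s[:,:,::-1]);cv2.imwrite("pics/t1.png",t[:,:,::-1])
a=cv2.resize(s[90:210,290:410],None,fx=4,fy=4,interpolation=cv2.INTER_CUBIC)[:,:400];b=cv2.resize(t[165:285,300:420],None,fx=4,fy=4,interpolation=cv2.INTER_CUBIC)[:,:400]
cv2.imwrite("pics/c1.png",np.hstack([a,b])[:,:,::-1])
E
```

```text
time_s: 2.0
tcp_pos: [531.1, -183.6, 231.3]
tool_rot: [-0.001, 0.8, 0.6, -0.0]
ft_force: [-0.8, -0.2, 0.5]
width: 84.9
[ 532.15 -184.39  233.41]
```

View pics/c1.png

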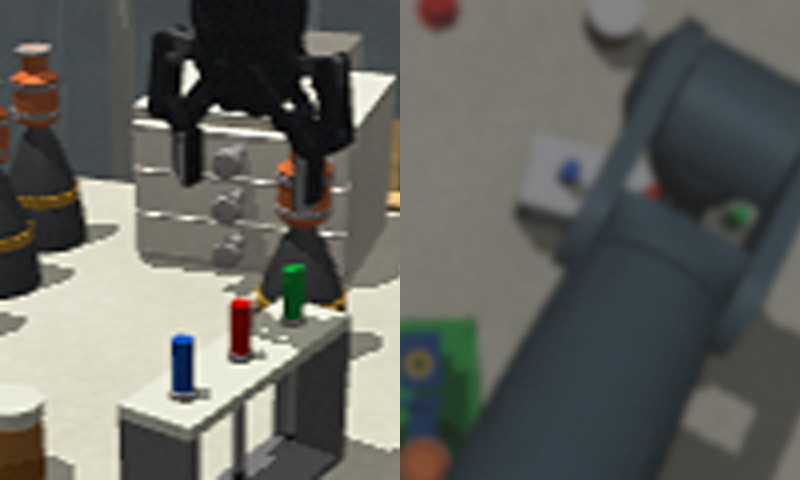

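The crop shows the gripper above the red head (crop (240,330)) with the jaws straddling across the rack. The green and blue heads are off to the sides and clear. The remaining shift to the head is about (+1.5, +3, -98).

```bash
python3 -m pendant '[[85,[1.5,3,-20],[0,0,0]],[85,[0,0,-25],[0,0,0]],[85,[0,0,-25],[0,0,0]],[85,[0,0,-18],[0,0,0]],[85,[0,0,-10],[0,0,0]],[85,[0,0,0],[0,0,0]]]'
python3 - <<'E'
from h import *
s=bot.camera("side");t=bot.camera("top")
cv2.imwrite("pics/s2.png",s[:,:,::-1])
a=cv2.resize(s[130:210,310:400],None,fx=6,fy=6,interpolation=cv2.INTER_CUBIC)
cv2.imwrite("pics/c2.png",a[:,:,::-1])
E
```

```text
time_s: 2.7
tcp_pos: [532.8, -180.8, 133.3]
tool_rot: [-0.0, 0.8, 0.6, -0.0]
ft_force: [-0.2, 0.5, 0.8]
width: 84.8
```

View pics/c2.png

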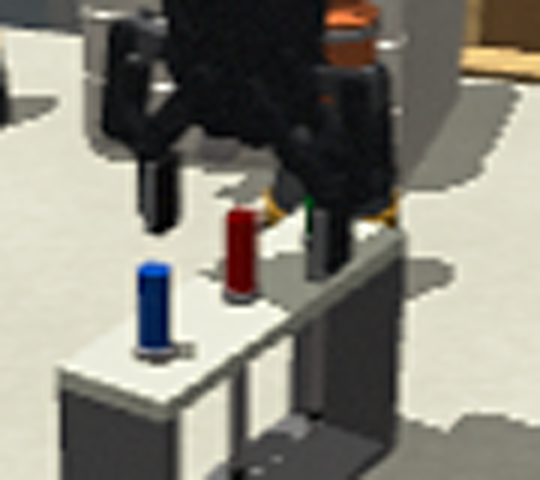

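The red head at crop (240,250) stands midway between the two open fingers, with the green pin clear behind, so I'll close.

```bash
python3 -m pendant '[[30,[0,0,0],[0,0,0]],[10,[0,0,0],[0,0,0]],[5,[0,0,0],[0,0,0]],[5,[0,0,0],[0,0,0]],[5,[0,0,0],[0,0,0]],[5,[0,0,0],[0,0,0]],[5,[0,0,0],[0,0,0]]]' 60
```

```text
time_s: 3.5
tcp_pos: [532.7, -180.6, 133.5]
tool_rot: [-0.0, 0.8, 0.6, -0.0]
ft_force: [-2.5, 1.3, 3.0]
width: 14.3
```

```bash
python3 -m pendant '[[5,[0,0,8],[0,0,0]],[5,[0,0,12],[0,0,0]],[5,[0,0,20],[0,0,0]],[5,[0,0,25],[0,0,0]],[5,[0,0,30],[0,0,0]],[5,[0,0,30],[0,0,0]],[5,[0,0,30],[0,0,0]],[5,[0,0,20],[0,0,0]],[5,[0,0,5],[0,0,0]],[5,[0,0,0],[0,0,0]]]'
python3 - <<'E'
from h import *
s=bot.camera("side")
cv2.imwrite("pics/s3.png",s[:,:,::-1])
cv2.imwrite("pics/c3.png",cv2.resize(s[60:220,280:440],None,fx=3.5,fy=3.5,interpolation=cv2.INTER_CUBIC)[:,:,::-1])
E
```

```text
time_s: 4.5
tcp_pos: [533.1, -180.8, 314.2]
tool_rot: [0.001, 0.8, 0.6, 0.0]
ft_force: [-0.5, 0.3, -0.7]
width: 14.5
```

View pics/c3.png

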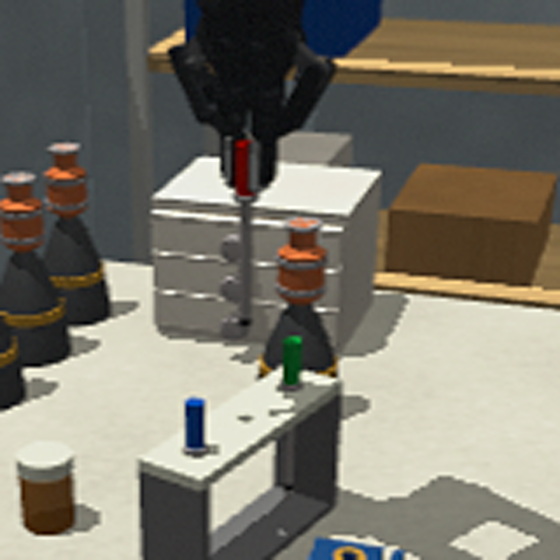

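The pin is out, upright and held: head at crop (243,165), tip at crop (245,325). The green and blue pins have not moved. Now I'll refine the bushing position from the first pictures.

```bash
python3 - <<'E'
from h import *
np.set_printoptions(precision=2,suppress=True)
s=load("pics/side0.png");t=load("pics/top0.png")
def ell(im,n,roi,z,thr):
    x0,y0,x1,y1=roi;k=8
    c=im[y0:y1,x0:x1].astype(np.float32);d=c[...,0]-c[...,2]   # warm-minus-blue
    D=cv2.resize(d,None,fx=k,fy=k,interpolation=cv2.INTER_CUBIC)
    for th in thr:
        cs,_=cv2.findContours((D>th).astype(np.uint8),cv2.RETR_EXTERNAL,cv2.CHAIN_APPROX_NONE)
        m=max(cs,key=cv2.contourArea);e=cv2.fitEllipse(cv2.convexHull(m))
        uv=((np.array(e[0])+.5)/k-.5)+[x0,y0]
        print(n,th,uv,np.array(e[1])/k,onz(n,uv,z)[:2])
ell(s,"side",(274,234,298,254),135,(-10,10,30,50))
ell(s,"side",(274,256,298,274),77,(-10,10,30))
ell(t,"top",(247,197,266,212),135,(-15,-5,5,15))
c=t[195:215,246:268];print(c[5:16,5:16,0].astype(int)-c[5:16,5:16,2])
E
```

```text
side -10 [290.8  238.34] [10.61 50.47] [562.93 153.05]
side 10 [291.01 238.13] [10.05 52.43] [562.82 152.22]
side 30 [284.83 243.64] [ 6.19 10.09] [566.89 174.67]
side 50 [284.83 243.63] [6.06 9.89] [566.91 174.65]
side -10 [282.25 259.64] [14.96 24.02] [584.58 161.34]
side 10 [282.51 259.39] [16.6  22.38] [584.39 160.37]
side 30 [286.82 264.96] [6.16 9.77] [566.85 174.83]Traceback (most recent call last):
  File "<stdin>", line 15, in <module>
  File "<stdin>", line 10, in ell
cv2.error: OpenCV(4.12.0) /io/opencv/modules/imgproc/src/shapedescr.cpp:361: error: (-201:Incorrect size of input array) There should be at least 5 points to fit the ellipse in function 'fitEllipseNoDirect'
```

```bash
python3 - <<'E'
from h import *
np.set_printoptions(precision=2,suppress=True,linewidth=200)
t=load("pics/top0.png").astype(int)
print(t[199:213,249:264,0]-t[199:213,249:264,2])
for lo in(0,-8,-15):
    uv,w=cent(t,(251,201,262,212),lambda c:np.clip(c[...,0]-c[...,2]-lo,0,None));print(lo,uv,w,onz("top",uv,135),tri([284.83,243.63],uv))
E
```

```text
[[ -5 -18 -25 -28 -30 -31 -31 -32 -33 -34 -30 -16  -4   1   2]
 [-12 -27 -37 -39 -39 -38 -38 -39 -39 -39 -35 -23 -13  -8  -4]
 [-15 -29 -37 -38 -33 -29 -28 -31 -35 -39 -37 -30 -21 -14  -8]
 [-15 -29 -35 -28 -15  -7  -4  -7 -18 -31 -36 -31 -28 -17  -8]
 [-14 -27 -26  -8   9  17  20  19   7 -14 -29 -32 -27 -17  -7]
 [-13 -23 -15  10  25  24  25  31  27   2 -21 -30 -24 -13  -7]
 [-12 -21  -8  19  27  15  15  30  34  12 -17 -27 -19  -9  -3]
 [-13 -20 -10  18  26  18  20  35  36  12 -17 -26 -18  -8  -3]
 [-13 -23 -18  10  26  29  34  38  28   1 -23 -27 -17  -7  -3]
 [-12 -25 -26  -8  11  25  28  24   6 -17 -30 -27 -19  -9  -4]
 [-13 -24 -34 -27 -14  -1   1  -7 -19 -31 -35 -28 -19  -9  -4]
 [-12 -24 -33 -36 -32 -26 -24 -27 -33 -35 -33 -28 -18 -10  -3]
 [-10 -19 -26 -31 -31 -31 -29 -30 -29 -29 -30 -24 -17 -10  -4]
 [ -6 -11 -17 -24 -26 -27 -24 -24 -23 -25 -26 -25 -18 -11  -3]]
0 [254.98 205.62] 794.0 [564.75 172.67 135.  ] (array([566.17, 173.31, 134.01]), np.float64(2.6632951316115663))
-8 [254.98 205.62] 1120.0 [564.77 172.67 135.  ] (array([566.17, 173.31, 134.01]), np.float64(2.648256050772676))
-15 [254.93 205.59] 1456.0 [564.86 172.86 135.  ] (array([566.18, 173.46, 134.12]), np.float64(2.4965166898441105))
```

```bash
python3 -m pendant '[[5,[2,18,0],[0,0,0]],[5,[3,34,0],[0,0,0]],[5,[4,44,0],[0,0,0]],[5,[4,44,0],[0,0,0]],[5,[4,44,0],[0,0,0]],[5,[4,44,0],[0,0,0]],[5,[4,44,0],[0,0,0]],[5,[4,40,0],[0,0,0]],[5,[3,28,0],[0,0,0]],[5,[1.4,14.5,0],[0,0,0]]]'
python3 -m pendant '[[5,[0,0,-10],[0,0,0]],[5,[0,0,-15],[0,0,0]],[5,[0,0,-10],[0,0,0]],[5,[0,0,0],[0,0,0]],[5,[0,0,0],[0,0,0]],[5,[0,0,0],[0,0,0]]]'
python3 - <<'E'
from h import *
s=bot.camera("side");t=bot.camera("top")
cv2.imwrite("pics/s4.png",s[:,:,::-1]);cv2.imwrite("pics/t4.png",t[:,:,::-1])
a=cv2.resize(s[170:290,230:330],None,fx=5,fy=5,interpolation=cv2.INTER_CUBIC);b=cv2.resize(t[150:270,220:280],None,fx=5,fy=5,interpolation=cv2.INTER_CUBIC)
cv2.imwrite("pics/c4.png",np.hstack([a,b])[:,:,::-1])
E
```

```text
time_s: 5.55
tcp_pos: [565.3, 175.9, 311.0]
tool_rot: [-0.001, 0.799, 0.601, -0.002]
ft_force: [0.2, 0.5, -0.9]
width: 14.6
time_s: 6.15
tcp_pos: [566.6, 173.3, 279.0]
tool_rot: [0.0, 0.8, 0.6, 0.001]
ft_force: [0.5, 0.0, -0.9]
width: 14.2
```

View pics/c4.png

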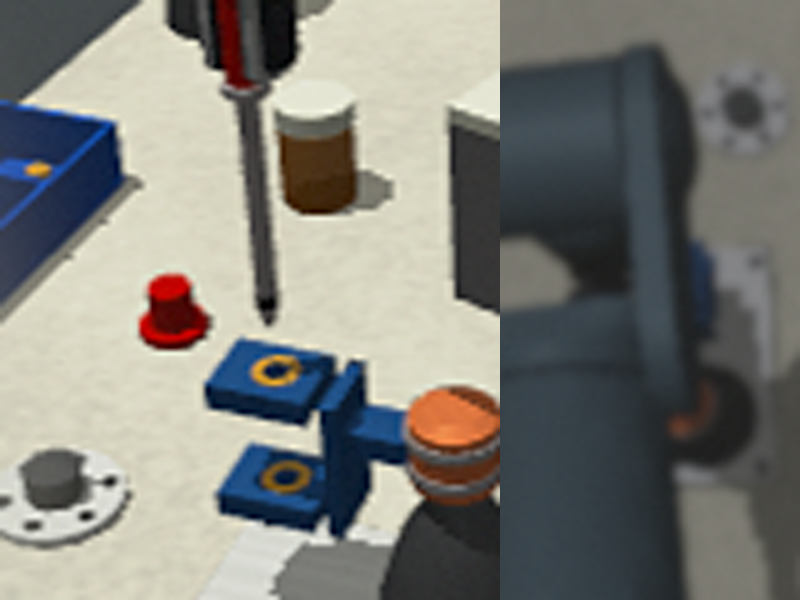

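The pin hangs above the upper ring: tip at crop (268,322), ring at (275,370). The top view is hidden by the arm. I'll compare the shaft line with the projected vertical through the expected axis.

```bash
cat >> h.py <<'E'
def shaft(s,z0,z1,xy,half=7,dark=True,step=4):
    """per height: side image column residual (measured - projected vertical axis at xy)"""
    out=[];g=s.astype(np.float32).sum(2)/3
    for z in np.arange(z0,z1,step):
        u,v=proj("side",[xy[0],xy[1],z]);us=np.arange(u-half-3,u+half+3.01,.1).astype(np.float32)
        r=cv2.remap(g,us[None],np.full((1,len(us)),v,np.float32),cv2.INTER_LINEAR)[0]
        n=25;bg=np.interp(us,[us[:n].mean(),us[-n:].mean()],[np.median(r[:n]),np.median(r[-n:])])
        w=np.clip(bg-r-15,0,60) ;
        if w.sum()>0: out.append((z,(w*us).sum()/w.sum()-u,(w>20).sum()*.1))
    return np.array(out)
E
python3 - <<'E'
from h import *
np.set_printoptions(precision=2,suppress=True)
s=load("pics/s4.png")
o=shaft(s,172,264,(566.2,173.8));print(o)
for z in(160,135): print(z,proj("side",[566.2,173.8,z]))
c=s[225:240,278:290].astype(int).sum(2)//3;print(c)
E
```

```text
[[172.    -1.07   5.8 ]
 [176.    -0.94   5.5 ]
 [180.    -0.96   5.3 ]
 [184.    -0.86   5.3 ]
 [188.    -1.01   5.5 ]
 [192.    -0.98   6.1 ]
 [196.    -0.94   5.6 ]
 [200.    -1.02   5.5 ]
 [204.    -1.04   5.4 ]
 [208.    -0.89   5.2 ]
 [212.    -1.06   5.2 ]
 [216.    -1.41   3.5 ]
 [220.    -0.33   3.5 ]
 [224.    -1.02   3.7 ]
 [228.    -1.06   3.8 ]
 [232.    -0.69   4.3 ]
 [236.    -0.55   4.  ]
 [240.    -0.42   4.6 ]
 [244.    -0.37   4.5 ]
 [248.     0.22   6.  ]
 [252.    -1.23   4.3 ]
 [256.    -0.45   5.  ]
 [260.     0.17   8.6 ]]
160 [284.4  233.82]
135 [285.3  243.47]
[[206 210 177  63  65  61  74 151 213 207 205 203]
 [208 212 178  64  66  61  55 141 216 211 208 208]
 [213 215 185  90  65  64  57 138 210 205 204 204]
 [211 211 181  92  66  65  59 110 183 206 204 208]
 [207 208 176  63  51  46  31 104 184 213 209 209]
 [210 212 186  83   8   9   0  99 185 215 211 210]
 [212 215 190  98   7   7  16 111 193 215 213 210]
 [211 212 214 178  70  59  72 151 213 207 206 209]
 [209 207 213 191 109  52  67 146 206 203 205 203]
 [208 202 203 209 172  42 105 183 206 204 207 209]
 [210 209 207 212 198 162 179 208 205 206 209 209]
 [211 212 214 214 213 211 212 211 209 206 207 206]
 [161 196 214 213 213 217 215 213 210 212 210 207]
 [ 84  91  94 105 134 166 186 198 220 220 217 214]
 [ 78  78  78  78  82  85  89  88 107 121 148 187]]
```

The shaft is parallel to the vertical, but 0.6 px (about 1 mm) left of the ring centre. I'll shift (-1, -0.4) and lower until the tip is just above the ring.

```bash
python3 -m pendant '[[5,[-1,-0.4,-5],[0,0,0]],[5,[0,0,-10],[0,0,0]],[5,[0,0,-5],[0,0,0]],[5,[0,0,0],[0,0,0]],[5,[0,0,0],[0,0,0]]]'
python3 - <<'E'
from h import *
np.set_printoptions(precision=2,suppress=True)
s=bot.camera("side");cv2.imwrite("pics/s5.png",s[:,:,::-1])
o=shaft(s,160,208,(565.2,173.4));print(o[:,1].mean(),o[:,1].std())
print("ring res",np.array([284.83,243.63])-proj("side",[565.2,173.4,135]))
print("tip pred",proj("side",[565.2,173.4,140]))
cv2.imwrite("pics/c5.png",cv2.resize(s[210:260,260:310],None,fx=10,fy=10,interpolation=cv2.INTER_CUBIC)[:,:,::-1])
E
```

```text
time_s: 6.75
tcp_pos: [565.1, 173.5, 257.9]
tool_rot: [-0.0, 0.8, 0.6, -0.0]
ft_force: [-0.2, -0.2, -1.7]
width: 14.6
-0.8086367252384008 0.04705004785635782
ring res [-0.98  0.18]
tip pred [285.63 241.54]
```

View pics/c5.png

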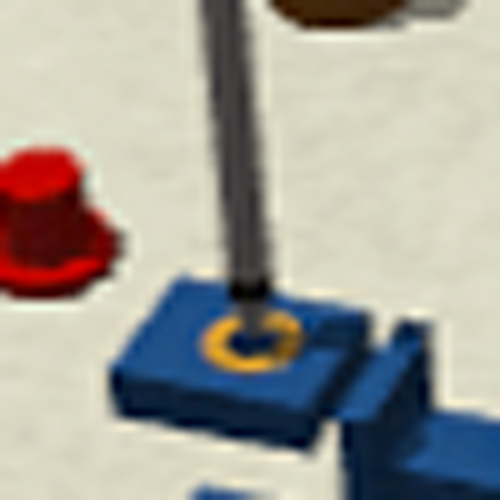

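The tip is at crop (252,333), on the ring centre laterally, and perhaps 1 mm towards the camera. I'll nudge (+0.5, -0.5) and descend slowly, watching the force.

```bash
python3 -m pendant '[[5,[0.5,-0.5,-2],[0,0,0]],[5,[0,0,-3],[0,0,0]],[5,[0,0,-3],[0,0,0]],[5,[0,0,-3],[0,0,0]],[5,[0,0,0],[0,0,0]]]'
python3 - <<'E'
from h import *
np.set_printoptions(precision=2,suppress=True)
s=bot.camera("side");cv2.imwrite("pics/s6.png",s[:,:,::-1]);print(bot.observe()["ft_force"],bot.observe()["moment"])
o=shaft(s,150,195,(565.7,172.9));print(o[:,1].mean(),o[:,1].std())
print("ring res",np.array([284.83,243.63])-proj("side",[565.7,172.9,135]))
cv2.imwrite("pics/c6.png",cv2.resize(s[210:260,260:310],None,fx=10,fy=10,interpolation=cv2.INTER_CUBIC)[:,:,::-1])
E
```

```text
time_s: 7.3
tcp_pos: [565.3, 172.9, 246.5]
tool_rot: [-0.0, 0.8, 0.6, -0.001]
ft_force: [0.3, 0.7, -1.3]
width: 14.6
[-0.29  0.34 -0.54] [-0.03 -0.    0.03]
-0.8461657681313189 0.4808571850312491
ring res [-0.87  0.36]
```

View pics/c6.png

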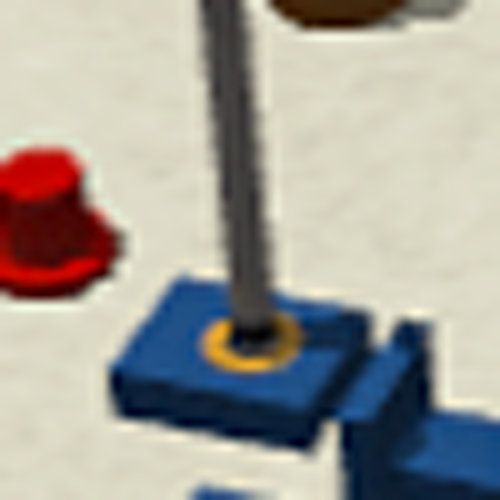

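The tip is in the mouth of the ring at crop (253,345), with no contact force. Continuing in small steps.

```bash
python3 -m pendant '[[5,[0,0,-2],[0,0,0]],[5,[0,0,-2],[0,0,0]],[5,[0,0,-2],[0,0,0]],[5,[0,0,0],[0,0,0]]]'; python3 -m pendant '[[5,[0,0,-2],[0,0,0]],[5,[0,0,-2],[0,0,0]],[5,[0,0,-2],[0,0,0]],[5,[0,0,0],[0,0,0]]]'
python3 - <<'E'
from h import *
s=bot.camera("side");cv2.imwrite("pics/s7.png",s[:,:,::-1]);print(bot.observe()["ft_force"],bot.observe()["moment"])
o=shaft(s,142,190,(565.7,172.9));print(o[:,1].mean(),o[:,1].std())
cv2.imwrite("pics/c7.png",cv2.resize(s[220:280,260:310],None,fx=10,fy=10,interpolation=cv2.INTER_CUBIC)[:,:,::-1])
E
```

```text
time_s: 7.75
tcp_pos: [565.6, 172.9, 240.9]
tool_rot: [-0.0, 0.8, 0.6, -0.0]
ft_force: [0.1, -0.1, -2.1]
width: 14.5
time_s: 8.15
tcp_pos: [565.6, 172.8, 234.9]
tool_rot: [-0.0, 0.8, 0.6, -0.0]
ft_force: [0.4, 0.8, -1.1]
width: 14.6
[-0.09248015 -1.43297017 -0.57848208] [-0.07568316 -0.06032582 -0.00642134]
-0.9822817621873696 0.6157449695637216
```

View pics/c7.png

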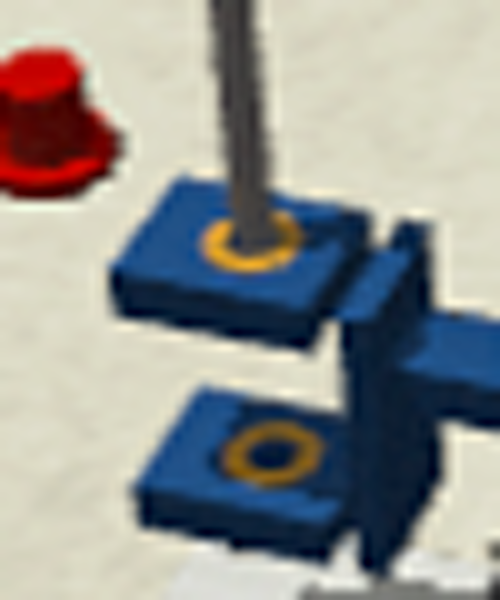

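The nose is through the upper bore without touching. The shaft sits centrally in the ring at crop (253,240), and the lower ring is at (270,453). Lowering towards the lower lug.

```bash
python3 -m pendant '[[5,[0,0,-4],[0,0,0]],[5,[0,0,-5],[0,0,0]],[5,[0,0,-5],[0,0,0]],[5,[0,0,-5],[0,0,0]],[5,[0,0,-5],[0,0,0]],[5,[0,0,-4],[0,0,0]],[5,[0,0,-3],[0,0,0]],[5,[0,0,0],[0,0,0]]]'
python3 - <<'E'
from h import *
s=bot.camera("side");cv2.imwrite("pics/s8.png",s[:,:,::-1]);print(bot.observe()["ft_force"],bot.observe()["moment"])
cv2.imwrite("pics/c8.png",cv2.resize(s[220:280,260:310],None,fx=10,fy=10,interpolation=cv2.INTER_CUBIC)[:,:,::-1])
E
```

```text
time_s: 9.0
tcp_pos: [565.5, 172.9, 203.7]
tool_rot: [-0.0, 0.8, 0.6, -0.0]
ft_force: [0.6, -0.1, -1.3]
width: 14.2
[ 1.08899169  0.39398291 -1.42052254] [-0.08725042 -0.04177635 -0.03926881]
```

View pics/c8.png

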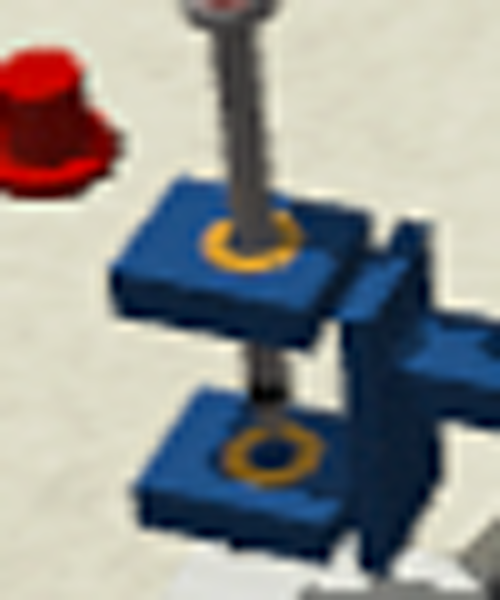

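The tip hangs above the lower ring at crop (270,425), in line with its centre (270,453), and there is no force. About 50 mm is left to a tip height of about 36 mm.

```bash
python3 -m pendant '[[5,[0,0,-3],[0,0,0]],[5,[0,0,-3],[0,0,0]],[5,[0,0,-3],[0,0,0]],[5,[0,0,-3],[0,0,0]],[5,[0,0,-3],[0,0,0]],[5,[0,0,0],[0,0,0]]]'; python3 -m pendant '[[5,[0,0,-3],[0,0,0]],[5,[0,0,-3],[0,0,0]],[5,[0,0,-3],[0,0,0]],[5,[0,0,-3],[0,0,0]],[5,[0,0,-3],[0,0,0]],[5,[0,0,0],[0,0,0]]]'
```

```text
time_s: 9.65
tcp_pos: [565.5, 172.8, 188.6]
tool_rot: [-0.0, 0.8, 0.6, -0.0]
ft_force: [-0.3, -0.2, -1.4]
width: 14.8
time_s: 10.25
tcp_pos: [565.5, 172.8, 173.7]
tool_rot: [-0.0, 0.8, 0.6, -0.0]
ft_force: [-0.2, 0.2, -1.8]
width: 14.3
```

```bash
python3 -m pendant '[[5,[0,0,-3],[0,0,0]],[5,[0,0,-4],[0,0,0]],[5,[0,0,-4],[0,0,0]],[5,[0,0,-4],[0,0,0]],[5,[0,0,-3],[0,0,0]],[5,[0,0,-2],[0,0,0]],[5,[0,0,0],[0,0,0]],[5,[0,0,0],[0,0,0]],[5,[0,0,0],[0,0,0]]]'
python3 - <<'E'
from h import *
np.set_printoptions(precision=2,suppress=True)
s=bot.camera("side");cv2.imwrite("pics/s9.png",s[:,:,::-1]);print(bot.observe()["ft_force"],bot.observe()["tcp_pos"])
print("collar bottom z146, top 151, lip 135:",[proj("side",[565.7,172.9,z]) for z in(151,146,135,36,49)])
cv2.imwrite("pics/c9.png",cv2.resize(s[215:290,255:320],None,fx=8,fy=8,interpolation=cv2.INTER_CUBIC)[:,:,::-1])
E
```

```text
time_s: 11.15
tcp_pos: [565.8, 173.0, 154.5]
tool_rot: [0.0, 0.8, 0.6, 0.0]
ft_force: [1.9, -0.2, -1.6]
width: 14.6
[ 0.34  0.46 -2.37] [565.77 172.98 154.46]
collar bottom z146, top 151, lip 135: [array([285.13, 237.13]), array([285.31, 239.07]), array([285.7 , 243.27]), array([288.97, 278.69]), array([288.57, 274.28])]
```

View pics/c9.png

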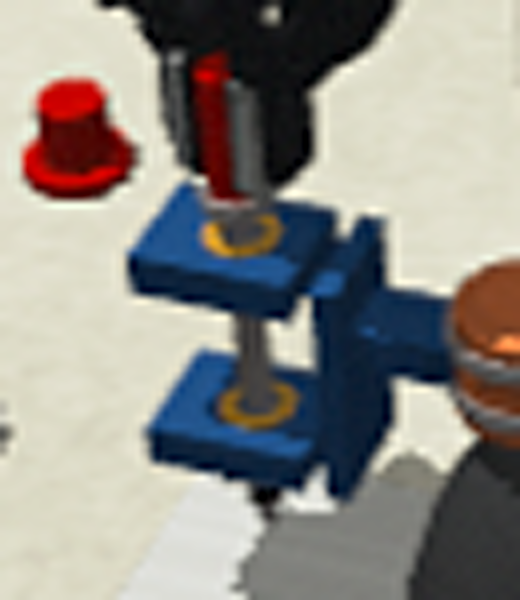

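The pin is through both bushings. The nose and black groove show below the lower lug at crop (265,495), and the tip at v≈279 agrees with a height of about 36 mm. The collar sits at crop (235,205), clear of the upper ring at (240,235). Forces are at noise level, so I'm handing in.

```bash
python3 - <<'E'
from cell import bot
print(bot.job_done()); s=bot.observe(); print(s["time_s"],s["tcp_pos"],s["ft_force"],s["width"])
E
```

```text
the job is handed in; nothing more can be done
None
the job is handed in; nothing more can be done
```

I lifted the red-headed pin from the middle rack hole and lowered it through both bushings of the blue bracket on the white plate. I handed the job in at about 11 s, still gripping the head with a set grip of 60 N. The hand-in gives no verdict, so the result isn't confirmed.

**Last checks:**
- **Height:** the tool height puts the tip at about 36 mm above the table, inside the 27–49 mm window, and the side picture agrees. The groove shows below the lower lug, and the collar is about 11 mm clear of the upper ring.
- **Contact:** external force stayed around 2 N or less throughout the insertion, about noise level. The finger opening held steady at about 14.5 mm. That is less than the 16 mm head, and I didn't look into why.
- **Bystanders:** the other two pins looked unmoved after the lift, and the cap looked unmoved in the last close crop. I didn't measure any bystander again at the end.

**Disagreements:**
- **Bushing position:** before the approach, the two cameras differed by about 2–3 mm on the upper bushing. The arm hid it from the top camera, so I did the fine alignment by comparing the pin with the brass ring in the side view.
- **Depth:** along the side camera's viewing direction, I know the alignment only to about 1 mm. The contact-free passage through both bores supports it.

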